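# Clamp a lock cylinder in a jig with a recessed knob

### The job

Stand the lock cylinder on its keel in the clamping jig, lengthwise between the stop and the sprung jaw, and let go of it. Then reach into the jig's recess and turn the knob clockwise until the jaw pinches the cylinder against the stop snugly, with about 8 N: well gripped, but never strained. Don't push on the wall round the knob, and leave the padlock and the hex keys where they are.

Things in the scene. Friction and masses are not known exactly. Their poses are not given: they have to be found in the camera images.
- lock_cylinder: Steel euro-profile lock cylinder standing on its keel, 67 mm long (its x axis), 16 mm wide (y), 32 mm tall (38 over the cam), 0.19 kg. Origin under its middle, at its underside. Its solid body is two halves, x = -32 to -5 and +7 to +34 mm, the cam between them; take it across the 16 mm width. Its ends may face either way in the jig.
- jig: Fixed clamping jig, long side along its y axis. Steel plate 100 (x) x 234 (y) x 12 mm; origin under it, 112 mm from its +y end, z up. At the +y end an aluminium block (y = 20 to 112 mm) with the knob in a recess; at the -y end a steel stop 40 mm wide, 30 mm above the plate; between them a grey jaw slides along y. Lines at x = -21 and +21 mm mark the lane where the cylinder stands.
- nest (a point): Middle of the lane, on the base plate's top (jig x = 0, y = -47, z = 12 mm); axes as the jig's. The stop's face stands 43 mm from here towards -y, give or take 5 mm: it was set by hand and its place is not measured. The jaw's face stands 43 mm from here towards +y when the knob is at 0.
- jaw: Grey jaw 34 mm wide, 13 to 41 mm above the bench; its face is 4 mm towards jig -y from its origin, which lies at the jig's origin at knob 0 unloaded. Driven towards the stop by 18 mm per rad of the knob, through a spring of 4 N per mm (once the cylinder meets the stop, 0.07 rad more adds 5 N and 0.09 N m at the knob). Good pinch 3 to 13 N; over 18 N strains it.
- knob (a joint): Knob angle, rad, 0 to 2, growing clockwise seen from above; starts between 0 and 0.15. It turns against a steady friction of about 0.25 N m and stays where it is left; the pinch adds 0.018 N m per newton. The cylinder is met and held against the stop somewhere between 0.8 and 1.4 rad, depending on the stop.
- knob_grip (a point): Point on the knob's upright axis (jig x = 0, y = 66 mm), in the middle of its black bar grip, 43 mm above the bench. The bar is 38 mm long along this point's x axis, 13 mm thick along its y, and stands 30 to 56 mm above the bench. The point turns with the knob; at knob 0 its x axis is the jig's x axis.
- knob_guard: The aluminium block round the knob: recess 78 mm across, centred on the knob, floor 26 mm and rim 60 mm above the bench, so the knob's top lies 4 mm below the rim. Origin as the jig's. Never push on it with more than 12 N.
- padlock: Brass padlock, 19 x 42 x 66 mm, standing on the bench; leave it alone. Origin under its middle.
- allen_set: Hex keys in a black holder, 84 x 22 x 24 mm, on the bench; leave it alone. Origin near the middle of its underside.

How it is judged:
On the way, in this order (a step that is already met when the one before it is completed fails the run):
1. the cylinder stands in the lane between jaw and stop, let go and not yet pinched (x of lock_cylinder in the frame of nest between -0.006 and 0.006 m and y of lock_cylinder in the frame of nest between -0.02 and 0.02 m and z of lock_cylinder in the frame of nest between -0.003 and 0.003 m and angle between the x axis of lock_cylinder and the y axis of jig, either way round below 0.15 rad and angle between lock_cylinder's own z axis and vertical below 0.1 rad and contact force between the fingers and lock_cylinder below 0.1 N and contact force between jaw and lock_cylinder below 2 N), for 0.2 s.
2. the jaw pinches the cylinder with 3 to 13 N (x of lock_cylinder in the frame of nest between -0.006 and 0.006 m and y of lock_cylinder in the frame of nest between -0.02 and 0.02 m and z of lock_cylinder in the frame of nest between -0.003 and 0.003 m and angle between the x axis of lock_cylinder and the y axis of jig, either way round below 0.15 rad and angle between lock_cylinder's own z axis and vertical below 0.1 rad and contact force between jaw and lock_cylinder between 3 and 13 N), for 0.2 s.
At the end, for the whole second after the job is handed in: The cylinder stands upright on the plate in the lane (origin within 6 mm of the nest's centre line, within 20 mm along it, at plate height within 3 mm, its length within 0.15 rad of the jig's y axis), at rest, and the jaw pinches it with 3 to 13 N with the robot clear of it (all of step 2 and contact force between the fingers and lock_cylinder below 0.1 N and linear speed of lock_cylinder below 0.01 m/s); the robot touches nothing.
It fails at once if the jaw strains the cylinder with more than 18 N (contact force between jaw and lock_cylinder above 18 N).
It fails at once if the robot pushes on the block round the knob with more than 12 N (contact force between any of the fingers, the arm and knob_guard above 12 N).
It fails at once if the padlock or the hex keys are moved by more than 25 mm (distance of any of padlock, allen_set from where it was at the start of the episode above 0.025 m).
It also fails if it takes over 72 s, if anything falls off the work surface, if the arm or the gripper's body presses on something with over 40 N, if the wrist force passes 120 N, or if a joint passes its speed limit or range.

### The arm

A 7-joint arm with a two-finger parallel gripper is mounted at the origin on a cart in front of the work surface, level with it; the furniture and walls round the work are solid. World frame = base frame: x ahead of the robot, y to its left, z up, the work surface at z = 0. Lengths are in m, angles in rad, forces in N, time in s.
With the tool pointing down it reaches from about 0.35 to 0.9 m from the base axis. Payload 7.2 kg.
Tool frame: the origin (TCP) lies between the finger pads; the fingertips stand 19 mm ahead of it and the grasp point (between the pads) is the TCP; z points along the fingers, y is the line along which they close (so a half turn about z gives the same grasp; the last joint's range is limited). The gripper opens to 85 mm and grips with 20 to 120 N. Pads are 22 mm wide; open, the fingers measure 114 mm over their backs; the gripper's body (76 mm by 85 mm) begins 54 mm behind the grasp point. The pads swing forward as they close: fully open they stand 13 mm farther back than shut.
Start: joints at [-1.291, 0.411, -0.013, 1.596, 0.006, 1.134, -0.082], TCP at [0.213, 0.588, 0.25] pointing down, gripper open.
Joint ranges: [-2.95, 2.95], [-0.29, 1.99], [-1.47, 1.44], [0.14, 2.54], [-1.03, 4.17], [0.13, 1.85], [-2.86, 2.86]. Speed limits (rad/s): [2.39, 2.39, 3.01, 3.01, 3.14, 3.14, 3.14].

### API

Orientations are given as a rotation vector (axis times angle).
In Python, from cell import get_state, eyes, job gives the robot as it stands.
- The arm moves only by the tool move_arm, never from a script. Its argument "motion" is a list of rows, each an object with "hand": the finger opening in m, from 0 to 0.0854; "travel": the shift along the tool's x, y, z in m, a list of three; "roll": the turn about the tool's z in rad. A call has 1 to 20 rows; each row is the pose to reach, as a shift and turn from the pose commanded when the call began, along the tool's axes at that moment; what a row does not reach only later rows make up. A row lasts 1/12 s, in which the tool goes at most 41.7 mm and 7.16 degrees, less where a joint would pass 70% of its speed; a pose out of reach is approached as far as the arm can. A call with a gripper value outside its range is refused whole. The fingers move at their own pace and stop on an object; the grip force is fixed at half the most. Time passes only in rows, so rows that repeat a pose let the fingers close. It gives the time, the measured TCP pose, the force, the opening and the grip force at its end, in the units of the state.
- get_state(): the state, without advancing time (a new reading comes with each control period).
- eyes.grab_frame(name): name is "side" or "top" or "wrist"; returns a dict with "color" (400x640x3 uint8, blue, green, red), "mtx" (3x3 intrinsics, pixels), "origin" and "attitude" of the camera in the world; the wrist camera has in their place "mount" (4x4, takes a point from camera to tool coordinates, whose origin is the TCP and whose axes are the flange's). Camera axes: x right, y down, z forward; pixel columns grow to the right and rows downward; lengths in m; the calibration is good to about 2 mm. A picture is of the moment at which its call begins: read the wrist's pose just before it. There is no depth.
- job.hand_in(): hands the job in; it is judged then, once.
The state is a dict: "time_s": time; "joint_positions": joint angles; "joint_velocities": joint speeds; "joint_efforts": joint torques, N m; "ee_pos": TCP position; "tool_rot": TCP orientation; "force": force on the tool from outside, world axes, zero at the start; "torque": the same for the moment, N m; "opening": finger opening in m; "gripper_force": force on a finger pad.
Only numpy, scipy, OpenCV 4.12 (cv2) and the standard library are available. Lean on these libraries where they do the work, as an engineer would, in place of code of your own. Each camera call takes 0.05 s, during which the arm holds its last target. There are 200 camera calls.

## Working session

There is one attempt and no reset: what is moved stays moved. The work goes in short steps, Python scripts to look and compute and a tool call to move; the robot and the scene stay as the last step left them, time stands still between calls to the robot, and variables do not carry over. Pictures are saved under pics/ and viewed, at most 10 in all, crops included, and the job is handed in when it is done.

Besides the shell and the picture viewer there is one more tool, called after ">>>" in YAML: its name, and indented under it one key for each argument. move_arm: Moves the arm, as the interface text tells. Its arguments: {"type":"object","properties":{"motion":{"type":"array"}},"required":["motion"]}

```bash
mkdir -p pics
python3 - <<'E'
from cell import get_state, eyes, job
import cv2,numpy as np
print({k:np.round(v,4).tolist() for k,v in get_state().items()})
for n in ("top","side"):
    f=eyes.grab_frame(n); cv2.imwrite(f"pics/{n}0.png",f["color"])
    print(n,f["mtx"],f["origin"],f["attitude"])
E
```

```text
{'time_s': 0.0, 'joint_positions': [-1.2912, 0.4119, -0.0128, 1.5971, 0.0056, 1.1343, -0.0822], 'joint_velocities': [-0.0002, 0.0005, 0.0007, -0.0004, 0.001, 0.0004, -0.0006], 'joint_efforts': [-0.0006, -60.0622, 0.6824, -29.9412, 0.0139, 0.0106, -0.0], 'ee_pos': [0.2129, 0.5871, 0.2494], 'tool_rot': [-0.5434, -3.094, 0.0026], 'force': [-1.2453, 0.3213, -0.9332], 'torque': [0.0035, -0.0231, -0.0191], 'gripper_force': 0.0, 'opening': 0.0852}
top [[402.77351531   0.         322.02922859]
 [  0.         402.77351531 199.71812176]
 [  0.           0.           1.        ]] [-0.30905211  0.14430788  1.12715344] [-1.72756623  1.95310982 -0.67517663]
side [[418.18178634   0.         320.17511576]
 [  0.         418.18178634 201.41839027]
 [  0.           0.           1.        ]] [-0.01811219 -0.72542092  0.77493226] [-2.10676907  0.68399307 -0.33785724]
```

View pics/top0.png

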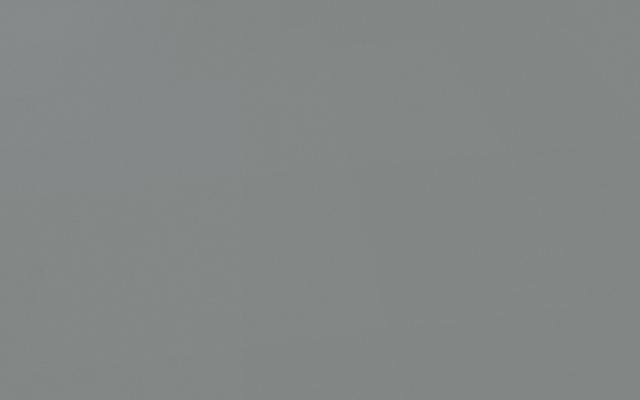

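View pics/side0.png

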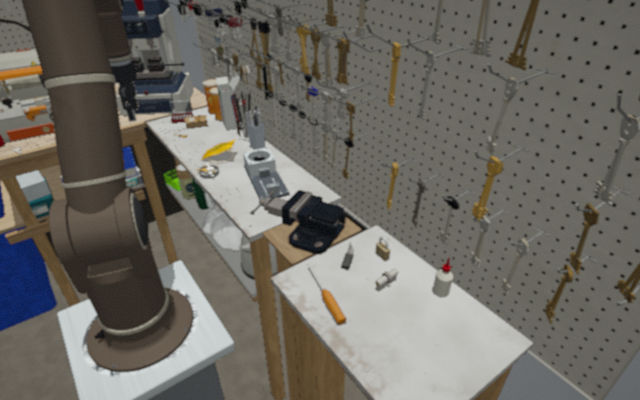

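The top view is a uniform grey (blocked). The side view shows the jig at about (265,175), padlock (383,248), cylinder (386,278) and hex keys (348,256). I'll enlarge the side view and cast rays.

```bash
cat > h.py <<'E'
from cell import get_state, eyes, job
import cv2,numpy as np
from scipy.spatial.transform import Rotation as R
def cam(n):
    s=get_state(); f=eyes.grab_frame(n)
    if n=="wrist":
        M=np.array(f["mount"]); r=R.from_rotvec(s["tool_rot"]).as_matrix()
        f["R"]=r@M[:3,:3]; f["o"]=np.array(s["ee_pos"])+r@M[:3,3]
    else:
        f["R"]=R.from_rotvec(f["attitude"]).as_matrix(); f["o"]=np.array(f["origin"])
    return f
def ray(f,u,v,z):
    d=f["R"]@np.linalg.inv(f["mtx"])@[u,v,1]
    return f["o"]+d*(z-f["o"][2])/d[2]
def proj(f,p):
    q=f["mtx"]@f["R"].T@(np.array(p)-f["o"]); return q[:2]/q[2]
def rel(p,yaw=None):
    "world point -> shift in current tool axes"
    s=get_state(); return R.from_rotvec(s["tool_rot"]).as_matrix().T@(np.array(p)-np.array(s["ee_pos"]))
E
python3 - <<'E'
from h import *
f=cam("side")
for n,u,v in (("jig",265,175),("pad",383,257),("cyl",386,284),("hex",348,265),("knob",260,157)):print(n,ray(f,u,v,0).round(3))
for c in ([265,175],[370,265]): pass
a=cv2.resize(f["color"][130:230,215:315],None,fx=4,fy=4,interpolation=2)
b=cv2.resize(f["color"][225:325,320:420],None,fx=4,fy=4,interpolation=2)
cv2.imwrite("pics/s1.png",np.hstack([a,b]))
w=cam("wrist");cv2.imwrite("pics/w0.png",w["color"]);print(w["mtx"],np.array(w["mount"]).round(4).tolist())
print(R.from_rotvec(get_state()["tool_rot"]).as_matrix().round(3))
E
```

```text
jig [0.542 0.396 0.   ]
pad [ 0.591 -0.153  0.   ]
cyl [ 0.531 -0.229  0.   ]
hex [ 0.497 -0.121  0.   ]
knob [0.589 0.518 0.   ]
[[341.25202683   0.         316.75079558]
 [  0.         341.25202683 198.35892679]
 [  0.           0.           1.        ]] [[-0.0002, -0.9478, -0.3187, 0.081], [1.0, -0.0002, -0.0, -0.0004], [-0.0001, -0.3187, 0.9478, -0.124], [0.0, 0.0, 0.0, 1.0]]
[[-0.94   0.341 -0.   ]
 [ 0.341  0.94  -0.001]
 [-0.    -0.001 -1.   ]]
```

View pics/s1.png

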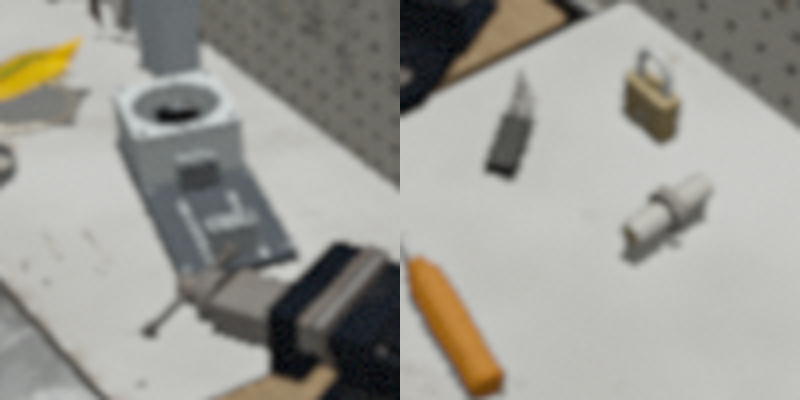

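The enlarged picture shows the jig (knob recess at far end, jaw, lane and stop near end, with a black driver lying just this side of the stop). Hex keys, padlock and the cylinder are clearly separate on the near bench.

Run:
```python
from h import *
f=cam("side")
a=ray(f,378,287,0.01);b=ray(f,397.5,274,0.01);m=(a+b)/2
print(a,b,m,np.arctan2(*(b-a)[1::-1]),np.linalg.norm(b-a))
print(rel([m[0],m[1],.22]), ray(f,320+75,225+8,0.0))
c=ray(f,215+180/4,130+95/4,.06);d=ray(f,215+235/4,130+225/4,.042);print("knob",c,"stop",d,np.arctan2(*(c-d)[1::-1]))
```

```text
[ 0.50143284 -0.23105213  0.01      ] [ 0.57037751 -0.22745114  0.01      ] [ 0.53590518 -0.22925164  0.01      ] 0.05218266287742133 0.0690386493727024
[-0.5818879  -0.65767781  0.03041581] [ 0.68638838 -0.09949969  0.        ]
knob [0.55340832 0.44150568 0.06      ] stop [0.50033765 0.2601202  0.042     ] 1.2861560479048915
```

>>> move_arm:
  motion:
    - {"hand": 0.085, "travel": [-0.02, -0.02, -0.05], "roll": 0}
    - {"hand": 0.085, "travel": [-0.48, -0.54, -0.05], "roll": -0.4}
    - {"hand": 0.085, "travel": [-0.48, -0.54, -0.05], "roll": -0.4}
    - {"hand": 0.085, "travel": [-0.48, -0.54, -0.05], "roll": -0.4}
    - {"hand": 0.085, "travel": [-0.48, -0.54, -0.05], "roll": -0.4}
    - {"hand": 0.085, "travel": [-0.48, -0.54, -0.05], "roll": -0.4}
    - {"hand": 0.085, "travel": [-0.48, -0.54, -0.05], "roll": -0.4}
    - {"hand": 0.085, "travel": [-0.48, -0.54, -0.05], "roll": -0.4}
    - {"hand": 0.085, "travel": [-0.48, -0.54, -0.05], "roll": -0.4}
    - {"hand": 0.085, "travel": [-0.48, -0.54, -0.05], "roll": -0.4}
    - {"hand": 0.085, "travel": [-0.48, -0.54, -0.05], "roll": -0.4}
    - {"hand": 0.085, "travel": [-0.48, -0.54, -0.05], "roll": -0.4}
    - {"hand": 0.085, "travel": [-0.48, -0.54, -0.05], "roll": -0.4}
    - {"hand": 0.085, "travel": [-0.48, -0.54, -0.05], "roll": -0.4}
    - {"hand": 0.085, "travel": [-0.48, -0.54, -0.05], "roll": -0.4}
    - {"hand": 0.085, "travel": [-0.48, -0.54, -0.05], "roll": -0.4}
    - {"hand": 0.085, "travel": [-0.48, -0.54, -0.05], "roll": -0.4}
    - {"hand": 0.085, "travel": [-0.48, -0.54, -0.05], "roll": -0.4}
    - {"hand": 0.085, "travel": [-0.48, -0.54, -0.05], "roll": -0.4}
    - {"hand": 0.085, "travel": [-0.48, -0.54, -0.05], "roll": -0.4}

```text
time_s: 1.92
ee_pos: [0.4803, -0.0858, 0.3002]
tool_rot: [0.075, -3.14, 0.001]
force: [0.6, 0.3, -0.2]
opening: 0.0849
gripper_force: 0.0
```

Run:
```python
from h import *
s=get_state();print(s["joint_positions"],rel([.537,-.229,.22]))
f=cam("top");cv2.imwrite("pics/top1.png",f["color"])
```

```text
[-0.39021084  0.12813704  0.52446552  1.87647234 -0.06925487  1.15504051
  1.77723839] [-0.04976982 -0.14570546  0.08027024]
```

View pics/top1.png

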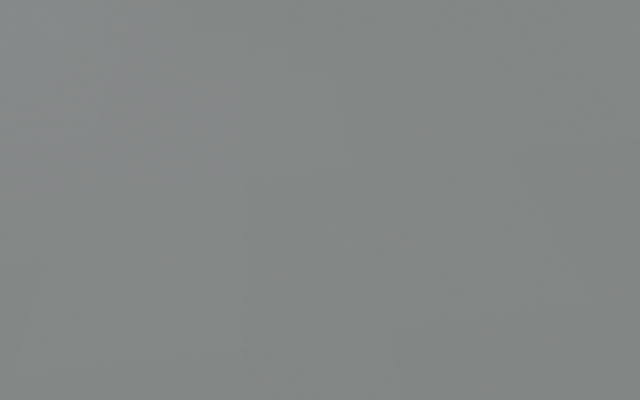

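Top camera remains uniform grey, so it is useless. Continue to hover above the cylinder.

>>> move_arm:
  motion:
    - {"hand": 0.085, "travel": [-0.05, -0.145, 0.08], "roll": 0}
    - {"hand": 0.085, "travel": [-0.05, -0.145, 0.08], "roll": 0}
    - {"hand": 0.085, "travel": [-0.05, -0.145, 0.08], "roll": 0}
    - {"hand": 0.085, "travel": [-0.05, -0.145, 0.08], "roll": 0}
    - {"hand": 0.085, "travel": [-0.05, -0.145, 0.08], "roll": 0}
    - {"hand": 0.085, "travel": [-0.05, -0.145, 0.08], "roll": 0}
    - {"hand": 0.085, "travel": [-0.05, -0.145, 0.08], "roll": 0}

```text
time_s: 2.55
ee_pos: [0.5377, -0.2242, 0.2199]
tool_rot: [0.084, -3.139, -0.002]
force: [-0.2, 1.0, 0.0]
opening: 0.085
gripper_force: 0.0
```

Run:
```python
from h import *
f=cam("wrist");cv2.imwrite("pics/w1.png",f["color"]);print(get_state()["ee_pos"])
```

```text
[ 0.53798958 -0.22367096  0.22057895]
```

View pics/w1.png

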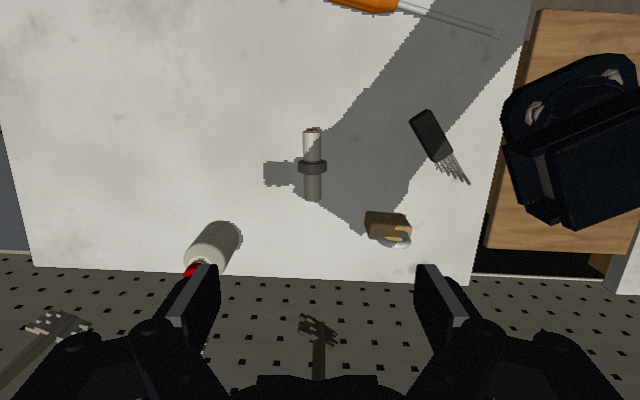

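The wrist view shows the cylinder upright, axis from (313,130) to (313,200) with its cam at (312,167); padlock (388,228) and hex keys (432,140) stand clear of it.

Run:
```python
from h import *
f=cam("wrist")
for n,u,v,z in (("near",313,131,.028),("far",313.5,200,.024),("cam",312,167,.033),("pad",388,225,.0),("shadowedge",313,201,0)): print(n,ray(f,u,v,z).round(4))
g=cv2.resize(f["color"][115:215,260:360],None,fx=6,fy=6,interpolation=cv2.INTER_CUBIC);cv2.imwrite("pics/w1c.png",g)
s=get_state();r=R.from_rotvec(s["tool_rot"]).as_matrix();print(r.round(3))
```

```text
near [ 0.4983 -0.2298  0.028 ]
far [ 0.5665 -0.2258  0.024 ]
cam [ 0.5309 -0.229   0.033 ]
pad [ 0.5992 -0.1427  0.    ]
shadowedge [ 0.5758 -0.2261  0.    ]
[[-0.998 -0.055  0.001]
 [-0.055  0.998  0.001]
 [-0.001  0.001 -1.   ]]
```

View pics/w1c.png

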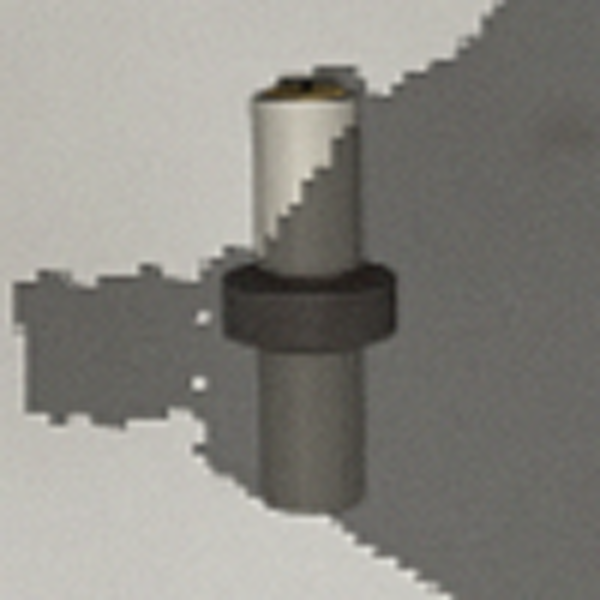

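The crop shows the cylinder's cam ring is about 26 mm wide, so I'll hold the half nearer the robot (about 19 mm from the middle).

>>> move_arm:
  motion:
    - {"hand": 0.05, "travel": [0.0248, -0.006, 0.04], "roll": 0}
    - {"hand": 0.05, "travel": [0.0248, -0.006, 0.08], "roll": 0}
    - {"hand": 0.05, "travel": [0.0248, -0.006, 0.12], "roll": 0}
    - {"hand": 0.05, "travel": [0.0248, -0.006, 0.14], "roll": 0}
    - {"hand": 0.05, "travel": [0.0248, -0.006, 0.14], "roll": 0}
    - {"hand": 0.05, "travel": [0.0248, -0.006, 0.14], "roll": 0}
    - {"hand": 0.05, "travel": [0.0248, -0.006, 0.14], "roll": 0}

```text
time_s: 3.23
ee_pos: [0.5148, -0.2328, 0.0825]
tool_rot: [-0.084, 3.137, -0.001]
force: [-0.6, -0.5, 0.4]
opening: 0.0495
gripper_force: 0.0
```

Run:
```python
from h import *
f=cam("wrist");cv2.imwrite("pics/w2.png",f["color"]);print(rel([.5135,-.2307,.023]),get_state()["opening"])
for p in ([.4995,-.2318,.028],[.5665,-.2273,.024],[.5325,-.2295,.037]):print(proj(f,p))
```

```text
[0.00162481 0.00255667 0.05977146] 0.0498186286735662
[321.48021923 208.24744217]
[322.3861752  305.70668744]
[322.37407104 268.86619763]
```

View pics/w2.png

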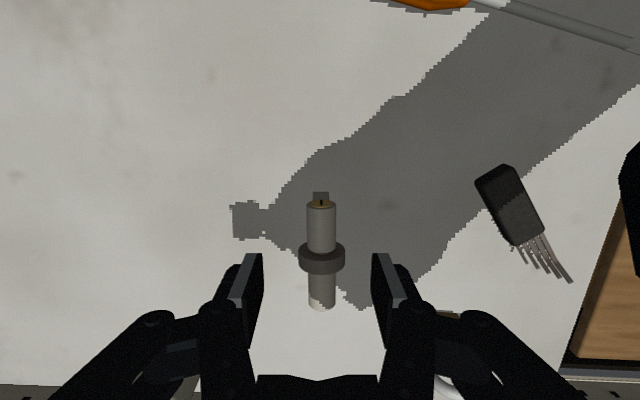

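The view matches predictions (cylinder axis u≈321, v 205–308). Descend, grasp, lift.

>>> move_arm:
  motion:
    - {"hand": 0.05, "travel": [0.001, 0.002, 0.03], "roll": 0}
    - {"hand": 0.05, "travel": [0.001, 0.002, 0.05], "roll": 0}
    - {"hand": 0.05, "travel": [0.001, 0.002, 0.059], "roll": 0}
    - {"hand": 0.05, "travel": [0.001, 0.002, 0.059], "roll": 0}
    - {"hand": 0.05, "travel": [0.001, 0.002, 0.059], "roll": 0}
    - {"hand": 0.0, "travel": [0.001, 0.002, 0.059], "roll": 0}
    - {"hand": 0.0, "travel": [0.001, 0.002, 0.059], "roll": 0}
    - {"hand": 0.0, "travel": [0.001, 0.002, 0.059], "roll": 0}
    - {"hand": 0.0, "travel": [0.001, 0.002, 0.059], "roll": 0}
    - {"hand": 0.0, "travel": [0.001, 0.002, 0.059], "roll": 0}
    - {"hand": 0.0, "travel": [0.001, 0.002, 0.059], "roll": 0}
    - {"hand": 0.0, "travel": [0.001, 0.002, 0.059], "roll": 0}
    - {"hand": 0.0, "travel": [0.001, 0.002, 0.059], "roll": 0}

```text
time_s: 4.37
ee_pos: [0.513, -0.2314, 0.0225]
tool_rot: [-0.082, 3.139, -0.0]
force: [-0.9, 1.4, 7.5]
opening: 0.0157
gripper_force: 58.3
```

>>> move_arm:
  motion:
    - {"hand": 0.0, "travel": [0, 0, -0.02], "roll": 0}
    - {"hand": 0.0, "travel": [0, 0, -0.06], "roll": 0}
    - {"hand": 0.0, "travel": [0, 0, -0.1], "roll": 0}
    - {"hand": 0.0, "travel": [0, 0, -0.14], "roll": 0}
    - {"hand": 0.0, "travel": [0, 0.01, -0.18], "roll": 0.1}
    - {"hand": 0.0, "travel": [0, 0.03, -0.215], "roll": 0.2}
    - {"hand": 0.0, "travel": [0, 0.055, -0.245], "roll": 0.3}
    - {"hand": 0.0, "travel": [0, 0.085, -0.27], "roll": 0.4}
    - {"hand": 0.0, "travel": [0, 0.12, -0.28], "roll": 0.5}
    - {"hand": 0.0, "travel": [0, 0.155, -0.28], "roll": 0.6}
    - {"hand": 0.0, "travel": [0, 0.19, -0.28], "roll": 0.7}
    - {"hand": 0.0, "travel": [-0.01, 0.225, -0.28], "roll": 0.8}
    - {"hand": 0.0, "travel": [-0.01, 0.26, -0.28], "roll": 0.9}
    - {"hand": 0.0, "travel": [-0.01, 0.295, -0.28], "roll": 1.0}
    - {"hand": 0.0, "travel": [-0.02, 0.33, -0.28], "roll": 1.1}
    - {"hand": 0.0, "travel": [-0.02, 0.365, -0.28], "roll": 1.2}
    - {"hand": 0.0, "travel": [-0.03, 0.4, -0.28], "roll": 1.3}
    - {"hand": 0.0, "travel": [-0.03, 0.43, -0.28], "roll": 1.4}
    - {"hand": 0.0, "travel": [-0.03, 0.46, -0.28], "roll": 1.5}
    - {"hand": 0.0, "travel": [-0.03, 0.48, -0.28], "roll": 1.6}

```text
time_s: 6.03
ee_pos: [0.5161, 0.2531, 0.3011]
tool_rot: [-2.197, -2.244, -0.0]
force: [0.7, 0.1, -1.1]
opening: 0.0153
gripper_force: 59.0
```

Run:
```python
from h import *
s=get_state();print(s["joint_positions"],s["opening"],rel([.527,.351,.22]))
```

```text
[-1.06632773  0.3255123   0.68912856  1.68745967 -0.22033606  1.20783729
 -0.30326311] 0.015294730541453055 [0.09755524 0.01302885 0.08118559]
```

>>> move_arm:
  motion:
    - {"hand": 0.0, "travel": [0.035, 0.005, 0.01], "roll": 0.1}
    - {"hand": 0.0, "travel": [0.07, 0.01, 0.03], "roll": 0.2}
    - {"hand": 0.0, "travel": [0.097, 0.013, 0.05], "roll": 0.3}
    - {"hand": 0.0, "travel": [0.097, 0.013, 0.08], "roll": 0.3}
    - {"hand": 0.0, "travel": [0.097, 0.013, 0.08], "roll": 0.3}
    - {"hand": 0.0, "travel": [0.097, 0.013, 0.08], "roll": 0.3}
    - {"hand": 0.0, "travel": [0.097, 0.013, 0.08], "roll": 0.3}

```text
time_s: 6.62
ee_pos: [0.5288, 0.3459, 0.2229]
tool_rot: [2.508, 1.892, 0.002]
force: [0.2, -0.1, -1.7]
opening: 0.0152
gripper_force: 59.0
```

Run:
```python
from h import *
f=cam("wrist");cv2.imwrite("pics/w3.png",f["color"]);s=get_state();print(s["ee_pos"],s["tool_rot"],s["opening"])
```

```text
[0.5291236  0.34598026 0.22351195] [2.50818819 1.89137729 0.00413014] 0.014949907451175094
```

View pics/w3.png

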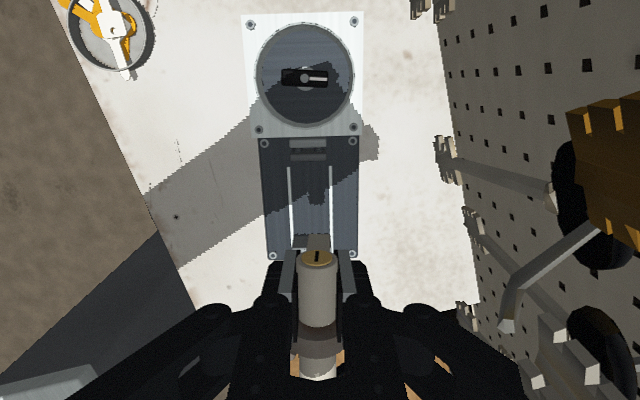

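The wrist view (cylinder held, vertical in image) shows the jig upright: recess centre ≈(305,75), plate screws (264,143),(353,142),(273,254),(359,252), lane lines u≈290/331, stop ≈(313,240). Measure these numerically.

```bash
cat > jig.py <<'E'
from h import *
def meas(f,rows):
    g=cv2.cvtColor(f["color"],6).astype(float)
    L=[];Rr=[]
    for v in rows:
        # two brightest thin peaks inside plate
        for (lo,hi),out in (((280,302),L),((322,342),Rr)):
            p=g[v,lo:hi]; w=np.clip(p-np.median(p)-25,0,None)
            if w.sum()>30: out.append(ray(f,lo+(w*np.arange(hi-lo)).sum()/w.sum(),v,.012))
    return np.array(L),np.array(Rr)
E
python3 - <<'E'
from jig import *
f=cam("wrist");g=cv2.cvtColor(f["color"],6)
L,Q=meas(f,range(170,232,2))
def fit(P):
    c=P[:,:2].mean(0);d=np.linalg.svd(P[:,:2]-c)[2][0];d*=np.sign(d[1]);return c,d,np.std((P[:,:2]-c)@[-d[1],d[0]])
for P in (L,Q): c,d,e=fit(P);print(len(P),c,np.arctan2(d[1],d[0]),e)
yaw=np.mean([np.arctan2(*fit(P)[1][::-1]) for P in (L,Q)]);d=np.array([np.cos(yaw),np.sin(yaw)]);n=np.array([d[1],-d[0]])
print("yaw",yaw,"lane n:",fit(L)[0]@n,fit(Q)[0]@n)
C=cv2.HoughCircles(cv2.medianBlur(g[0:150,230:380],3),3,1,30,param1=100,param2=20,minRadius=42,maxRadius=56)
print(C)
for u,v,_ in C[0][:2]:
    p=ray(f,u+230,v,.06)[:2];print("circ",p,p@n,p@d)
for u,v,z in ((250,26,.06),(354,21,.06),(259,129,.06),(355,126,.06),(264,143,.012),(353,142,.012),(273,254,.012),(359,252,.012)):
    p=ray(f,u,v,z)[:2];print(u,v,(p@n).round(4),(p@d).round(4))
# column profile along lane
print([ (v,int(g[v,308:318].mean())) for v in range(130,262,2)])
E
```

```text
31 [0.49398055 0.32176575] 1.3196914923664023 0.0006322319030425847
31 [0.53450006 0.31014445] 1.3120342607296611 0.0006300421504484737
yaw 1.3158628765480316 lane n: 0.39687192452240916 0.4390125153570137
[[[74.5 77.5 49.9]]]
circ [0.54476316 0.43145633] 0.4183513687322277 0.5548906232857351
250 26 0.3782 0.5928
354 21 0.4572 0.5943
259 129 0.3791 0.5154
355 126 0.4589 0.516
264 143 0.3749 0.496
353 142 0.4624 0.4949
273 254 0.3759 0.3742
359 252 0.4701 0.3744
[(130, 147), (132, 147), (134, 148), (136, 146), (138, 57), (140, 93), (142, 102), (144, 95), (146, 96), (148, 40), (150, 40), (152, 39), (154, 51), (156, 72), (158, 66), (160, 58), (162, 48), (164, 47), (166, 47), (168, 47), (170, 48), (172, 47), (174, 46), (176, 47), (178, 48), (180, 47), (182, 45), (184, 46), (186, 46), (188, 46), (190, 46), (192, 46), (194, 45), (196, 53), (198, 45), (200, 47), (202, 49), (204, 66), (206, 91), (208, 89), (210, 88), (212, 89), (214, 89), (216, 89), (218, 89), (220, 88), (222, 89), (224, 88), (226, 90), (228, 88), (230, 88), (232, 88), (234, 79), (236, 78), (238, 78), (240, 80), (242, 80), (244, 79), (246, 79), (248, 79), (250, 79), (252, 61), (254, 59), (256, 58), (258, 58), (260, 54)]
```

```bash
cat >> jig.py <<'E'
YAW=1.316; d=np.array([np.cos(YAW),np.sin(YAW)]); n=np.array([d[1],-d[0]])
def J(x,y,z): # jig mm -> world m
    return np.r_[(.4181+x/1e3)*n+(.5548-.066+y/1e3)*d, z/1e3]
def inv(p): p=np.array(p);return (p[:2]@n-.4181)*1e3,(p[:2]@d-.4888)*1e3
E
python3 - <<'E'
from jig import *
f=cam("wrist")
for v in (232,234,236): print(inv(ray(f,313,v,.012)),inv(ray(f,313,v,.042)))
s=get_state();r=R.from_rotvec(s["tool_rot"]).as_matrix()
print("roll",np.arctan2(r[1,0],r[0,0])-YAW, rel(J(0,-30.5,75)))
print("cyl near end px expect",proj(f,np.array(s["ee_pos"])+r@[.014,0,-.0055]),proj(f,np.array(s["ee_pos"])+r@[-.0195,0,-.0145]))
g=f["color"][225:300,300:335].mean(1).astype(int);print(g[::3].tolist())
E
```

```text
(np.float64(2.3709223688735404), np.float64(-89.15844370343024)) (np.float64(3.00323127096902), np.float64(-75.76912067328256))
(np.float64(2.3065851701278284), np.float64(-91.50067510190546)) (np.float64(2.944640926905606), np.float64(-77.90213464013729))
(np.float64(2.2419869241308565), np.float64(-93.85241007032158)) (np.float64(2.8858128533705285), np.float64(-80.04380328023724))
roll -0.02358676094759171 [-0.010739   -0.00652965  0.14851466]
cyl near end px expect [313.76011887 264.92576317] [313.84139117 350.70760716]
[[108, 102, 96], [110, 104, 98], [109, 103, 96], [84, 86, 85], [84, 88, 87], [83, 87, 86], [83, 87, 87], [81, 85, 85], [100, 104, 103], [60, 78, 85], [47, 71, 83], [46, 71, 83], [51, 76, 88], [68, 94, 106], [81, 87, 90], [106, 115, 119], [106, 115, 118], [106, 115, 118], [107, 116, 119], [107, 116, 120], [107, 116, 119], [108, 117, 120], [108, 117, 120], [107, 116, 119], [107, 116, 119]]
```

>>> move_arm:
  motion:
    - {"hand": 0.0, "travel": [-0.0107, -0.0065, 0.03], "roll": -0.024}
    - {"hand": 0.0, "travel": [-0.0107, -0.0065, 0.07], "roll": -0.024}
    - {"hand": 0.0, "travel": [-0.0107, -0.0065, 0.11], "roll": -0.024}
    - {"hand": 0.0, "travel": [-0.0107, -0.0065, 0.135], "roll": -0.024}
    - {"hand": 0.0, "travel": [-0.0107, -0.0065, 0.148], "roll": -0.024}
    - {"hand": 0.0, "travel": [-0.0107, -0.0065, 0.148], "roll": -0.024}
    - {"hand": 0.0, "travel": [-0.0107, -0.0065, 0.148], "roll": -0.024}
    - {"hand": 0.0, "travel": [-0.0107, -0.0065, 0.148], "roll": -0.024}

```text
time_s: 7.43
ee_pos: [0.5203, 0.339, 0.0757]
tool_rot: [2.484, 1.923, 0.006]
force: [0.4, 0.7, -1.8]
opening: 0.0155
gripper_force: 59.0
```

Run:
```python
from jig import *
f=cam("wrist");cv2.imwrite("pics/w4.png",f["color"])
s=get_state();r=R.from_rotvec(s["tool_rot"]).as_matrix()
print("dyaw",np.arctan2(r[1,0],r[0,0])-YAW, rel(J(0,-30,36)))
```

```text
dyaw 0.0015370510998609088 [-5.95322426e-04  3.54902788e-08  3.97362060e-02]
```

View pics/w4.png

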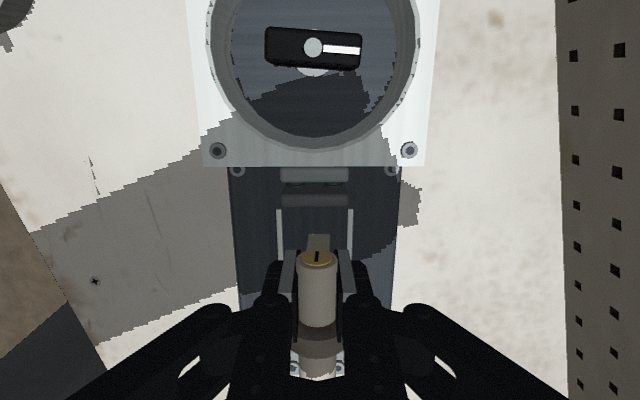

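Lane lines at u≈279/350 (centre 314.5) bracket the cylinder (u≈316); the knob bar from (265,45) to (362,51) shows knob ≈0.06 rad. Lower gently.

>>> move_arm:
  motion:
    - {"hand": 0.0, "travel": [0, 0, 0.015], "roll": 0}
    - {"hand": 0.0, "travel": [0, 0, 0.028], "roll": 0}
    - {"hand": 0.0, "travel": [0, 0, 0.035], "roll": 0}
    - {"hand": 0.0, "travel": [0, 0, 0.038], "roll": 0}
    - {"hand": 0.0, "travel": [0, 0, 0.0395], "roll": 0}
    - {"hand": 0.0, "travel": [0, 0, 0.0405], "roll": 0}
    - {"hand": 0.0, "travel": [0, 0, 0.0405], "roll": 0}
    - {"hand": 0.0, "travel": [0, 0, 0.0405], "roll": 0}

```text
time_s: 8.15
ee_pos: [0.5185, 0.3385, 0.0345]
tool_rot: [-2.483, -1.922, 0.0]
force: [-6.5, -2.0, 12.2]
opening: 0.0155
gripper_force: 60.5
```

>>> move_arm:
  motion:
    - {"hand": 0.0, "travel": [0, 0, -0.001], "roll": 0}
    - {"hand": 0.0, "travel": [0, 0, -0.001], "roll": 0}
    - {"hand": 0.045, "travel": [0, 0, -0.001], "roll": 0}
    - {"hand": 0.045, "travel": [0, 0, -0.001], "roll": 0}
    - {"hand": 0.045, "travel": [0, 0, -0.001], "roll": 0}
    - {"hand": 0.045, "travel": [0, 0, -0.001], "roll": 0}
    - {"hand": 0.045, "travel": [0, 0, -0.001], "roll": 0}
    - {"hand": 0.045, "travel": [0, 0, -0.01], "roll": 0}
    - {"hand": 0.045, "travel": [0, 0, -0.03], "roll": 0}
    - {"hand": 0.045, "travel": [0, 0, -0.06], "roll": 0}
    - {"hand": 0.045, "travel": [0, 0, -0.1], "roll": 0}
    - {"hand": 0.045, "travel": [0, 0, -0.14], "roll": 0}
    - {"hand": 0.045, "travel": [0.03, 0, -0.14], "roll": 0}
    - {"hand": 0.045, "travel": [0.03, 0, -0.14], "roll": 0}
    - {"hand": 0.045, "travel": [0.03, 0, -0.14], "roll": 0}

```text
time_s: 9.4
ee_pos: [0.5261, 0.3693, 0.1741]
tool_rot: [-2.481, -1.926, -0.003]
force: [-0.4, -0.2, -1.1]
opening: 0.0451
gripper_force: 0.0
```

Run:
```python
from jig import *
f=cam("wrist");cv2.imwrite("pics/w5.png",f["color"]);s=get_state();print(s["ee_pos"],s["tool_rot"])
for p in ((0,-13,40),(0,-80,40),(0,-47,12),(-21,-60,12),(21,-60,12),(0,66,56)): print(p,proj(f,J(*p)).round(1))
```

```text
[0.52600726 0.36758636 0.17328741] [2.48324242e+00 1.92416119e+00 2.25995921e-04]
(0, -13, 40) [317.9 209.2]
(0, -80, 40) [317.5 281.5]
(0, -47, 12) [317.6 233.4]
(-21, -60, 12) [294.9 246.1]
(21, -60, 12) [340.1 246.3]
(0, 66, 56) [318.5 109.6]
```

View pics/w5.png

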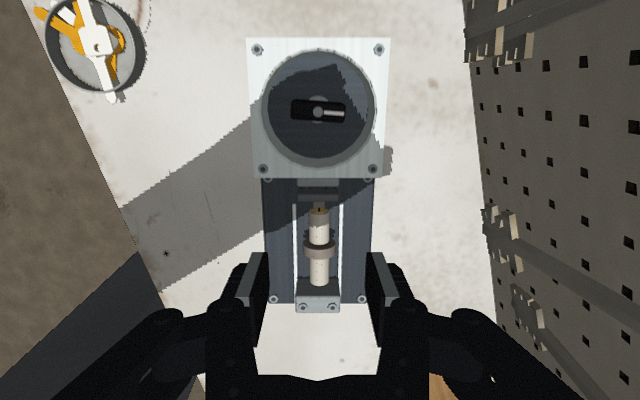

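The cylinder stands in the lane between jaw and stop (u≈319, v 210–284; lane centre 317), released. Knob bar runs from (291,107) to (345,114). Measure its angle and plan the knob approach.

```bash
cat >> jig.py <<'E'
def bar(f,thr=38):
    c=proj(f,J(0,66,56)).round().astype(int); g=cv2.cvtColor(f["color"],6)
    m=np.zeros_like(g); cv2.circle(m,tuple(int(i) for i in c),int(np.linalg.norm(proj(f,J(24,66,56))-c)),255,-1)
    m&=((g<thr)*255).astype(np.uint8)
    k,lab,st,_=cv2.connectedComponentsWithStats(m); i=1+st[1:,4].argmax()
    v,u=np.nonzero(lab==i); P=np.array([ray(f,a,b,.056)[:2] for a,b in zip(u,v)])
    q=np.c_[(P@n-.4181),(P@d-.4888)]; b=cv2.minAreaRect((q*1e3).astype(np.float32))
    e=np.linalg.svd(q-q.mean(0),full_matrices=False)[2][0]; e*=np.sign(e[0])
    return len(u),b,-np.arctan2(e[1],e[0])
E
python3 - <<'E'
from jig import *
f=cam("wrist")
for t in (28,38,45): print(t,bar(f,t))
print(get_state()["joint_positions"].round(2),rel(J(0,66,170)))
# hough on recess
E
```

```text
28 (881, ((-0.63433837890625, 65.40062713623047), (13.66452693939209, 37.55991744995117), 85.79772186279297), np.float64(0.06450393152455264))
38 (951, ((-0.5596141815185547, 65.35736083984375), (14.42269229888916, 38.349666595458984), 85.79974365234375), np.float64(0.06723816966598613))
45 (1921, ((-0.3826885223388672, 62.25743865966797), (40.367218017578125, 47.6891975402832), 84.25981903076172), np.float64(0.05392858090814142))
[-1.13  0.58  0.65  1.67 -0.4   1.03 -0.6 ] [0.0673369  0.00162151 0.00277982]
```

>>> move_arm:
  motion:
    - {"hand": 0.032, "travel": [0.03, 0.001, 0], "roll": -0.12}
    - {"hand": 0.032, "travel": [0.067, 0.001, 0], "roll": -0.24}
    - {"hand": 0.032, "travel": [0.067, 0.001, 0], "roll": -0.36}
    - {"hand": 0.032, "travel": [0.067, 0.001, 0], "roll": -0.48}
    - {"hand": 0.032, "travel": [0.067, 0.001, 0], "roll": -0.6}
    - {"hand": 0.032, "travel": [0.067, 0.001, 0], "roll": -0.72}
    - {"hand": 0.032, "travel": [0.067, 0.001, 0], "roll": -0.84}
    - {"hand": 0.032, "travel": [0.067, 0.001, 0], "roll": -0.96}
    - {"hand": 0.032, "travel": [0.067, 0.001, 0], "roll": -1.08}
    - {"hand": 0.032, "travel": [0.067, 0.001, 0.01], "roll": -1.2}
    - {"hand": 0.032, "travel": [0.067, 0.001, 0.02], "roll": -1.32}
    - {"hand": 0.032, "travel": [0.067, 0.001, 0.03], "roll": -1.44}
    - {"hand": 0.032, "travel": [0.067, 0.001, 0.04], "roll": -1.5}
    - {"hand": 0.032, "travel": [0.067, 0.001, 0.04], "roll": -1.5}
    - {"hand": 0.032, "travel": [0.067, 0.001, 0.04], "roll": -1.5}
    - {"hand": 0.032, "travel": [0.067, 0.001, 0.04], "roll": -1.5}

```text
time_s: 10.83
ee_pos: [0.5443, 0.4314, 0.1331]
tool_rot: [0.511, 3.099, -0.001]
force: [0.4, -0.3, -0.0]
opening: 0.0322
gripper_force: 0.0
```

```bash
cat >> jig.py <<'E'
def kang(s=None): # knob angle implied by the tool yaw
    r=R.from_rotvec((s or get_state())["tool_rot"]).as_matrix(); return YAW-np.arctan2(r[1,1],r[0,1])
E
python3 - <<'E'
from jig import *
f=cam("wrist");cv2.imwrite("pics/w6.png",f["color"]);s=get_state()
for t in (24,30): print(t,bar(f,t))
print("tool knob-angle",kang(s),"tilt",s["tool_rot"],s["ee_pos"],s["joint_positions"].round(2),rel(J(-.3,65.7,53)),inv(s["ee_pos"]),s["force"].round(2),s["torque"].round(3))
E
```

```text
24 (944, ((-2.811614990234375, 65.44148254394531), (12.328984260559082, 39.91347885131836), 85.85967254638672), np.float64(0.0742381454958767))
30 (963, ((-2.8062171936035156, 65.09632110595703), (12.70273494720459, 39.95096206665039), 86.34534454345703), np.float64(0.07080770807528096))
tool knob-angle 0.0714258666490315 tilt [5.10050698e-01 3.09923220e+00 3.15911260e-04] [0.54438444 0.43180702 0.13340697] [-0.91  0.64  0.25  1.54 -0.18  0.99  0.65] [ 0.00018151 -0.00061272  0.08040668] (np.float64(-0.1274322363254421), np.float64(66.27715840178783)) [-0.03 -0.15 -0.6 ] [0.004 0.004 0.041]
```

>>> move_arm:
  motion:
    - {"hand": 0.032, "travel": [0.0005, -0.0007, 0.03], "roll": 0}
    - {"hand": 0.032, "travel": [0.0005, -0.0007, 0.05], "roll": 0}
    - {"hand": 0.032, "travel": [0.0005, -0.0007, 0.065], "roll": 0}
    - {"hand": 0.032, "travel": [0.0005, -0.0007, 0.075], "roll": 0}
    - {"hand": 0.032, "travel": [0.0005, -0.0007, 0.08], "roll": 0}
    - {"hand": 0.032, "travel": [0.0005, -0.0007, 0.08], "roll": 0}
    - {"hand": 0.032, "travel": [0.0005, -0.0007, 0.08], "roll": 0}

```text
time_s: 11.47
ee_pos: [0.5437, 0.4319, 0.0536]
tool_rot: [0.507, 3.1, 0.001]
force: [-0.5, 0.7, -0.2]
opening: 0.032
gripper_force: 0.0
```

>>> move_arm:
  motion:
    - {"hand": 0.0, "travel": [0, 0, 0], "roll": 0}
    - {"hand": 0.0, "travel": [0, 0, 0], "roll": 0}
    - {"hand": 0.0, "travel": [0, 0, 0], "roll": 0}
    - {"hand": 0.0, "travel": [0, 0, 0], "roll": 0}
    - {"hand": 0.0, "travel": [0, 0, 0], "roll": 0}
    - {"hand": 0.0, "travel": [0, 0, 0], "roll": 0}
    - {"hand": 0.0, "travel": [0, 0, 0], "roll": 0}

```text
time_s: 12.05
ee_pos: [0.5438, 0.4316, 0.0543]
tool_rot: [0.507, 3.1, 0.002]
force: [-1.8, -1.4, 5.8]
opening: 0.012
gripper_force: 59.4
```

```bash
cat > st.py <<'E'
from jig import *
s=get_state();print("k",kang(s),"F",s["force"].round(2),"T",s["torque"].round(3),"op",s["opening"],"xy",inv(s["ee_pos"]),"j",s["joint_positions"].round(2),"eff",s["joint_efforts"].round(2))
E
python3 st.py
```

```text
k 0.06945582425159702 F [-1.77 -1.37  5.82] T [-0.455  0.353 -0.009] op 0.011985260713451629 xy (np.float64(-0.6533598375254024), np.float64(65.90001253677902)) j [-0.89  0.73  0.23  1.58 -0.2   0.85  0.66] eff [-4.700e-01 -7.010e+01  5.650e+00 -2.417e+01 -2.000e-01 -9.200e-01
  1.000e-02]
```

>>> move_arm:
  motion:
    - {"hand": 0.0, "travel": [0, 0, 0], "roll": 0.06}
    - {"hand": 0.0, "travel": [0, 0, 0], "roll": 0.12}
    - {"hand": 0.0, "travel": [0, 0, 0], "roll": 0.18}
    - {"hand": 0.0, "travel": [0, 0, 0], "roll": 0.24}
    - {"hand": 0.0, "travel": [0, 0, 0], "roll": 0.3}
    - {"hand": 0.0, "travel": [0, 0, 0], "roll": 0.35}
    - {"hand": 0.0, "travel": [0, 0, 0], "roll": 0.4}

```text
time_s: 12.63
ee_pos: [0.5436, 0.4313, 0.0544]
tool_rot: [1.116, 2.936, 0.001]
force: [-2.5, -3.0, 6.4]
opening: 0.0119
gripper_force: 59.7
```

```bash
python3 st.py
```

```text
k 0.4713605763948593 F [-2.55 -2.97  6.39] T [-0.701  0.524  0.241] op 0.011859265851776882 xy (np.float64(-0.7106478573301045), np.float64(65.60074752720169)) j [-0.96  0.74  0.33  1.59 -0.3   0.86  0.34] eff [ 4.000e-02 -6.939e+01  7.070e+00 -2.431e+01 -4.100e-01 -1.320e+00
  5.200e-01]
```

>>> move_arm:
  motion:
    - {"hand": 0.0, "travel": [0, 0, 0], "roll": 0.06}
    - {"hand": 0.0, "travel": [0, 0, 0], "roll": 0.12}
    - {"hand": 0.0, "travel": [0, 0, 0], "roll": 0.18}
    - {"hand": 0.0, "travel": [0, 0, 0], "roll": 0.24}
    - {"hand": 0.0, "travel": [0, 0, 0], "roll": 0.28}

```text
time_s: 13.05
ee_pos: [0.5434, 0.4311, 0.0543]
tool_rot: [1.515, 2.752, 0.0]
force: [-3.1, -3.9, 8.4]
opening: 0.0118
gripper_force: 59.8
```

```bash
python3 st.py
```

```text
k 0.7518693889687028 F [-3.05 -3.85  8.36] T [-0.88   0.609  0.284] op 0.011770893234123303 xy (np.float64(-0.8666434730777994), np.float64(65.39585601551224)) j [-1.    0.75  0.41  1.59 -0.36  0.87  0.11] eff [ -0.13 -68.62   8.65 -24.25  -0.65  -1.57   0.08]
```

>>> move_arm:
  motion:
    - {"hand": 0.0, "travel": [0, 0, 0], "roll": 0.03}
    - {"hand": 0.0, "travel": [0, 0, 0], "roll": 0.06}

```text
time_s: 13.22
ee_pos: [0.5434, 0.4311, 0.0543]
tool_rot: [1.595, 2.706, 0.0]
force: [-3.5, -4.2, 7.9]
opening: 0.012
gripper_force: 59.8
```

```bash
python3 st.py
```

```text
k 0.8102312753530165 F [-3.49 -4.16  7.95] T [-0.867  0.679  0.232] op 0.011980571078238625 xy (np.float64(-0.8999038357275224), np.float64(65.36303505198593)) j [-1.01  0.76  0.42  1.59 -0.38  0.87  0.06] eff [ -0.22 -68.48   9.   -24.24  -0.66  -1.62   0.17]
```

>>> move_arm:
  motion:
    - {"hand": 0.0, "travel": [0, 0, 0], "roll": 0.03}
    - {"hand": 0.0, "travel": [0, 0, 0], "roll": 0.06}

```text
time_s: 13.38
ee_pos: [0.5434, 0.431, 0.0543]
tool_rot: [1.676, 2.657, -0.0]
force: [-4.0, -4.5, 7.5]
opening: 0.0115
gripper_force: 59.8
```

```bash
python3 st.py
```

```text
k 0.8702801222323554 F [-3.97 -4.48  7.48] T [-0.941  0.705  0.261] op 0.011463935855189601 xy (np.float64(-0.9210362309527986), np.float64(65.28674783165079)) j [-1.02  0.76  0.44  1.59 -0.39  0.87  0.01] eff [ -0.16 -68.36   9.31 -24.23  -0.67  -1.68   0.21]
```

```bash
cat > st.py <<'E'
from jig import *
T=[];K=[]
for i in range(5):
    s=get_state();T.append(s["torque"][2]);K.append(kang(s));eyes.grab_frame("side")
print("k %.4f T %.4f +- %.4f"%(np.mean(K),np.mean(T),np.std(T)),"F",s["force"].round(1),"op",s["opening"].round(4))
E
python3 st.py
```

```text
Traceback (most recent call last):
  File "st.py", line 5, in <module>
    print("k %.4f T %.4f +- %.4f"%(np.mean(K),np.mean(T),np.std(T)),"F",s["force"].round(1),"op",s["opening"].round(4))
                                                                                                 ^^^^^^^^^^^^^^^^^^
AttributeError: 'float' object has no attribute 'round'
```

>>> move_arm:
  motion:
    - {"hand": 0.0, "travel": [0, 0, 0], "roll": 0.03}
    - {"hand": 0.0, "travel": [0, 0, 0], "roll": 0.06}

```text
time_s: 13.8
ee_pos: [0.5433, 0.431, 0.0543]
tool_rot: [-1.754, -2.606, 0.0]
force: [-4.8, -4.1, 8.1]
opening: 0.0119
gripper_force: 59.8
```

```bash
python3 st.py
```

```text
Traceback (most recent call last):
  File "st.py", line 5, in <module>
    print("k %.4f T %.4f +- %.4f"%(np.mean(K),np.mean(T),np.std(T)),"F",s["force"].round(1),"op",s["opening"].round(4))
                                                                                                 ^^^^^^^^^^^^^^^^^^
AttributeError: 'float' object has no attribute 'round'
```

>>> move_arm:
  motion:
    - {"hand": 0.0, "travel": [0, 0, 0], "roll": 0.03}
    - {"hand": 0.0, "travel": [0, 0, 0], "roll": 0.06}

```text
time_s: 14.22
ee_pos: [0.5433, 0.431, 0.0543]
tool_rot: [-1.832, -2.552, 0.0]
force: [-3.3, -4.5, 8.6]
opening: 0.0117
gripper_force: 59.9
```

```bash
python3 st.py
```

```text
Traceback (most recent call last):
  File "st.py", line 5, in <module>
    print("k %.4f T %.4f +- %.4f"%(np.mean(K),np.mean(T),np.std(T)),"F",s["force"].round(1),"op",s["opening"].round(4))
                                                                                                 ^^^^^^^^^^^^^^^^^^
AttributeError: 'float' object has no attribute 'round'
```

```bash
sed -i 's/,"op".*/)/' st.py; python3 st.py
```

```text
k 0.9893 T 0.0310 +- 0.0305 F [-3.8 -4.7  8. ]
```

Create st.py:
```python
from jig import *
s=get_state();print("k %.4f T %.4f"%(kang(s),s["torque"][2]),"F",s["force"].round(1),"e7 %.2f"%s["joint_efforts"][6])
```

```text
(no output)
```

>>> move_arm:
  motion:
    - {"hand": 0.0, "travel": [0, 0, 0], "roll": 0.02}
    - {"hand": 0.0, "travel": [0, 0, 0], "roll": 0.04}

```text
time_s: 14.88
ee_pos: [0.5433, 0.431, 0.0543]
tool_rot: [-1.882, -2.515, 0.0]
force: [-4.7, -3.8, 9.7]
opening: 0.0115
gripper_force: 59.9
```

```bash
python3 st.py
```

```text
k 1.0297 T 0.3155 F [-4.7 -3.8  9.7] e7 0.10
```

>>> move_arm:
  motion:
    - {"hand": 0.0, "travel": [0, 0, 0], "roll": 0.02}
    - {"hand": 0.0, "travel": [0, 0, 0], "roll": 0.04}

```text
time_s: 15.05
ee_pos: [0.5432, 0.431, 0.0543]
tool_rot: [-1.932, -2.477, 0.001]
force: [-4.0, -5.0, 9.4]
opening: 0.0115
gripper_force: 59.9
```

```bash
python3 st.py
```

```text
k 1.0698 T 0.2482 F [-4.  -5.   9.4] e7 0.05
```

>>> move_arm:
  motion:
    - {"hand": 0.0, "travel": [0, 0, 0], "roll": 0.015}
    - {"hand": 0.0, "travel": [0, 0, 0], "roll": 0.03}

```text
time_s: 15.22
ee_pos: [0.5432, 0.431, 0.0543]
tool_rot: [-1.968, -2.448, 0.001]
force: [-4.6, -4.7, 9.2]
opening: 0.0118
gripper_force: 59.9
```

```bash
python3 st.py
```

```text
k 1.0995 T 0.2347 F [-4.6 -4.7  9.2] e7 -0.05
```

>>> move_arm:
  motion:
    - {"hand": 0.0, "travel": [0, 0, 0], "roll": 0.015}
    - {"hand": 0.0, "travel": [0, 0, 0], "roll": 0.03}

```text
time_s: 15.38
ee_pos: [0.5432, 0.431, 0.0543]
tool_rot: [-2.005, -2.418, 0.001]
force: [-4.1, -3.5, 9.0]
opening: 0.0118
gripper_force: 59.9
```

```bash
python3 st.py
```

```text
k 1.1294 T 0.2537 F [-4.1 -3.5  9. ] e7 -0.03
```

>>> move_arm:
  motion:
    - {"hand": 0.0, "travel": [0, 0, 0], "roll": 0.015}
    - {"hand": 0.0, "travel": [0, 0, 0], "roll": 0.03}

```text
time_s: 15.55
ee_pos: [0.5432, 0.431, 0.0543]
tool_rot: [-2.041, -2.388, 0.001]
force: [-4.5, -4.5, 9.3]
opening: 0.0118
gripper_force: 60.0
```

```bash
python3 st.py
```

```text
k 1.1594 T 0.2857 F [-4.5 -4.5  9.3] e7 -0.03
```

>>> move_arm:
  motion:
    - {"hand": 0.0, "travel": [0, 0, 0], "roll": 0.015}
    - {"hand": 0.0, "travel": [0, 0, 0], "roll": 0.03}

```text
time_s: 15.72
ee_pos: [0.5431, 0.431, 0.0543]
tool_rot: [-2.076, -2.357, 0.001]
force: [-4.8, -3.6, 9.0]
opening: 0.0117
gripper_force: 60.0
```

```bash
python3 st.py
```

```text
k 1.1894 T 0.2479 F [-4.8 -3.6  9. ] e7 -0.03
```

>>> move_arm:
  motion:
    - {"hand": 0.0, "travel": [0, 0, 0], "roll": 0.015}
    - {"hand": 0.0, "travel": [0, 0, 0], "roll": 0.03}

```text
time_s: 15.88
ee_pos: [0.5431, 0.431, 0.0543]
tool_rot: [-2.111, -2.326, 0.001]
force: [-5.1, -4.1, 9.2]
opening: 0.012
gripper_force: 60.0
```

```bash
python3 st.py
```

```text
k 1.2194 T 0.3075 F [-5.1 -4.1  9.2] e7 -0.03
```

>>> move_arm:
  motion:
    - {"hand": 0.0, "travel": [0, 0, 0], "roll": 0.015}
    - {"hand": 0.0, "travel": [0, 0, 0], "roll": 0.03}

```text
time_s: 16.05
ee_pos: [0.5431, 0.431, 0.0543]
tool_rot: [-2.146, -2.294, 0.001]
force: [-4.1, -4.8, 9.1]
opening: 0.0115
gripper_force: 60.0
```

```bash
python3 st.py
```

```text
k 1.2494 T 0.2998 F [-4.1 -4.8  9.1] e7 -0.04
```

>>> move_arm:
  motion:
    - {"hand": 0.0, "travel": [0, 0, 0], "roll": 0.015}
    - {"hand": 0.0, "travel": [0, 0, 0], "roll": 0.03}

```text
time_s: 16.22
ee_pos: [0.5431, 0.4309, 0.0543]
tool_rot: [-2.18, -2.262, 0.001]
force: [-4.2, -4.5, 9.9]
opening: 0.012
gripper_force: 60.1
```

```bash
python3 st.py
```

```text
k 1.2793 T 0.3123 F [-4.2 -4.5  9.9] e7 -0.08
```

>>> move_arm:
  motion:
    - {"hand": 0.0, "travel": [0, 0, 0], "roll": 0.01}
    - {"hand": 0.0, "travel": [0, 0, 0], "roll": 0.02}

```text
time_s: 16.38
ee_pos: [0.543, 0.4309, 0.0543]
tool_rot: [-2.202, -2.24, 0.001]
force: [-5.3, -4.6, 9.3]
opening: 0.0114
gripper_force: 60.1
```

```bash
python3 st.py
```

```text
k 1.2990 T 0.3715 F [-5.3 -4.6  9.3] e7 -0.20
```

>>> move_arm:
  motion:
    - {"hand": 0.0, "travel": [0, 0, 0], "roll": 0.01}
    - {"hand": 0.0, "travel": [0, 0, 0], "roll": 0.02}

```text
time_s: 16.55
ee_pos: [0.543, 0.431, 0.0543]
tool_rot: [-2.224, -2.218, 0.001]
force: [-5.5, -5.1, 9.1]
opening: 0.0116
gripper_force: 60.1
```

```bash
python3 st.py
```

```text
k 1.3190 T 0.3992 F [-5.5 -5.1  9.1] e7 -0.21
```

>>> move_arm:
  motion:
    - {"hand": 0.0, "travel": [0, 0, 0], "roll": 0}
    - {"hand": 0.0, "travel": [0, 0, 0], "roll": 0}
    - {"hand": 0.0, "travel": [0, 0, 0], "roll": 0}
    - {"hand": 0.0, "travel": [0, 0, 0], "roll": 0}
    - {"hand": 0.03, "travel": [0, 0, 0], "roll": 0}
    - {"hand": 0.03, "travel": [0, 0, 0], "roll": 0}
    - {"hand": 0.03, "travel": [0, 0, 0], "roll": 0}
    - {"hand": 0.03, "travel": [0, 0, 0], "roll": 0}
    - {"hand": 0.03, "travel": [0, 0, -0.01], "roll": 0}
    - {"hand": 0.03, "travel": [0, 0, -0.03], "roll": 0}
    - {"hand": 0.03, "travel": [0, 0, -0.06], "roll": 0}
    - {"hand": 0.03, "travel": [0, 0, -0.1], "roll": 0}
    - {"hand": 0.03, "travel": [0, 0, -0.13], "roll": 0}
    - {"hand": 0.03, "travel": [0, 0, -0.13], "roll": 0}
    - {"hand": 0.03, "travel": [0, 0, -0.13], "roll": 0}
    - {"hand": 0.03, "travel": [0, 0, -0.13], "roll": 0}

```text
time_s: 17.88
ee_pos: [0.5429, 0.4317, 0.1828]
tool_rot: [-2.224, -2.218, 0.0]
force: [-0.2, 0.5, 0.2]
opening: 0.0299
gripper_force: 0.0
```

Run:
```python
from jig import *
f=cam("wrist");s=get_state();print(kang(s),s["force"].round(2),s["ee_pos"])
for t in (24,30,36): print(t,bar(f,t))
g=cv2.cvtColor(f["color"],6)
for y in range(0,-110,-4):
    u,v=proj(f,J(0,y,40)); 
    if 0<=u<640 and 0<=v<400: print(y,f["color"][int(v),int(u)].tolist(),end=" ")
```

```text
1.3188093660991458 [-0.87  0.1   0.33] [0.54252955 0.43146016 0.18191935]
24 (667, ((-1.9094438552856445, 68.17521667480469), (12.15025806427002, 41.971736907958984), 14.815815925598145), np.float64(1.3169957635464904))
30 (699, ((-2.0837388038635254, 68.12643432617188), (12.512210845947266, 41.976932525634766), 14.815815925598145), np.float64(1.3174618294615255))
36 (722, ((-1.6354856491088867, 68.26634979248047), (13.341214179992676, 41.951595306396484), 14.438946723937988), np.float64(1.318891514934612))
0 [55, 57, 55] -4 [52, 52, 50] -8 [108, 109, 102] -12 [170, 169, 163] -16 [35, 34, 34] -20 [43, 40, 38] -24 [126, 124, 118] -28 [101, 161, 190] -32 [194, 206, 211] -36 [190, 205, 209] -40 [195, 208, 213] -44 [193, 205, 213] -48 [190, 207, 213] -52 [193, 206, 210] -56 [191, 204, 210] -60 [34, 37, 44] -64 [133, 140, 148] -68 [135, 142, 152] -72 [133, 138, 149] -76 [179, 191, 196] -80 [134, 146, 149] -84 [36, 37, 37] -88 [0, 1, 2] -92 [18, 14, 15] -96 [154, 165, 170] -100 [170, 168, 164] -104 [171, 173, 164] -108 [170, 168, 161]
```

The knob stayed at 1.318 rad, and the cylinder's end sits at the jaw (jig y ≈ −26 mm). Hand in.

```bash
python3 -c "from cell import job;print(job.hand_in())"
```

```text
the job is handed in; nothing more can be done
None
```

The cylinder stands on its keel in the lane, and I turned the knob to 1.32 rad, which pinches it at about 8 N (estimated from wrist torque). The arm is clear and the job is handed in; no verdict came back.

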